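Fit the keyed centrifuge rotor on its drive shaft

ROBOT

A 7-joint arm with a two-finger parallel gripper is mounted at the origin on a cart in front of the work surface, level with it; the furniture and walls round the work are solid. World frame = base frame: x ahead of the robot, y to its left, z up, the work surface at z = 0. Lengths are in m, angles in rad, forces in N, time in s.
With the tool pointing down it reaches from about 0.4 to 0.85 m from the base axis. Payload 10.4 kg.
Tool frame: the origin (TCP) lies on the centre line of the jaws, within the pads' length; the fingertips stand 17 mm ahead of it and the grasp point (between the pads) lies 2 mm behind it (manip.tcp_to_tips is the distance from the TCP to the fingertips, in m); z points along the fingers, x is the direction in which the jaws open and shut, and the axes are right-handed (so a half turn about z gives the same grasp; the last joint's range is limited). The gripper opens to 85 mm and grips with 20 to 120 N. Pads are 22 mm wide; open, the fingers measure 114 mm over their backs; the gripper's body (76 mm by 85 mm) begins 54 mm behind the grasp point. The pads swing forward as they close: fully open they stand 13 mm farther back than shut.
Start: joints at [-1.243, 0.332, -0.065, 1.46, 0.022, 1.35, -0.088], TCP at [0.215, 0.587, 0.221] pointing down, gripper open.
Joint ranges: [-2.6, 2.6], [-0.5, 2.12], [-1.47, 1.34], [0.16, 2.42], [-1.27, 4.41], [0.06, 2.06], [-2.6, 2.6]. Speed limits (rad/s): [2.22, 2.22, 2.79, 2.79, 3.14, 3.14, 3.14].

INTERFACE

Orientations are given as a unit quaternion [x, y, z, w].
In Python, from workcell import manip gives the robot as it stands.
- The arm moves only by the shell command python3 -m pendant 'ROWS' [FORCE]. ROWS is JSON, a list of rows, each a list of 3 entries, a list of its own where there are three numbers: the shift along the world's x, y, z in cm, then the turn, a rotation vector about the world's x, y, z in degrees, then the closure in counts, from 0 (fully open) to 255 (shut). A call has 1 to 12 rows; each row shifts and turns the pose as measured when the row begins; what a row does not reach is not made up. A row lasts 1/8 s, in which the tool goes at most 62.5 mm and 10.7 degrees, less where a joint would pass 70% of its speed; a pose out of reach is approached as far as the arm can. A call is refused whole if a number of a shift passes 6.25 or a number of a turn 10.7, either way. A call with a gripper value outside its range is refused whole. The fingers move at their own pace and stop on an object; FORCE is the grip in N (left out, the last holds). Time passes only in rows, so rows that do not move let the fingers close. It gives the time, the measured TCP pose, the force and the opening at its end, in the units of the state.
- manip.get_obs(): the state, without advancing time (a new reading comes with each control period).
- manip.camera(name): name is "side" or "top" or "wrist"; returns a dict with "pixels" (480x640x3 uint8, red, green, blue), "range_z" (480x640 float32, m along the optical axis (not along the pixel's ray), 0 where there is no reading), "K" (3x3 intrinsics, pixels), "dist" ([k1, k2, p1, p2, k3] as OpenCV has them; the pictures are not rectified), "origin" and "rotation" of the camera in the world; the wrist camera has in their place "hand_eye" (4x4, takes a point from camera to tool coordinates, whose origin is the TCP and whose axes are the tool frame's). Camera axes: x right, y down, z forward; pixel columns grow to the right and rows downward; lengths in m; the calibration is good to about 2 mm. A picture is of the moment at which its call begins: read the wrist's pose just before it.
- manip.hand_in(): hands the job in, once; it reports no verdict.
The state is a dict: "clock": time; "joint_pos": joint angles; "joint_velocities": joint speeds; "tau": joint torques, N m; "position": TCP position; "ee_rot": TCP orientation; "ft_force": force on the tool from outside, world axes, zero at the start; "torque": the same for the moment, N m; "grip_width": opening from 0.0 (shut) to 1.0 (fully open).
Only numpy, scipy, OpenCV 4.12 (cv2) and the standard library are available. Lean on these libraries where they do the work, as an engineer would, in place of code of your own. Each camera call takes 0.05 s, during which the arm holds its last target.

TASK

Take the centrifuge rotor off its sloping parking stand and lower it, upright, over the shaft of the drive unit; then turn it on the shaft until its keyway drops over the key and it sits fully home, and let go. Never lay the rotor on the worktop, and leave the beaker, the dropper bottle and the petri dish where they are.

Things in the scene. Friction and masses are not known exactly. Their poses are not given: they have to be found in the camera images.
- rotor: loose rotor, 0.3 kg: grey disc 120 mm across, 14 mm thick, eight dark tube wells on top, bare metal hub block in its middle. Origin: centre of the underside, on the bore axis; z: bore axis, out of the hub's top; x: towards the keyway. It starts on the stand's peg, z leaning 30 degrees from vertical to the stand's -y, keyway pointing up the slope.
- hub_grip (a point): on the rotor's axis 37 mm above the disc's underside, axes of the rotor: where to grip the hub. Hub block: 50 mm along the rotor's x, 44 mm between two parallel flats facing +y and -y, top 50 mm above the disc's underside (36 mm clear above the disc).
- keyway (a point): mouth of the keyway in the rotor's underside, 14 mm from the axis towards the rotor's +x, axes of the rotor. Bore: 23 mm wide, through the whole hub. Keyway: slot 10 mm wide along the whole bore, its bottom 17 mm from the axis; it shows in the hub's top and underside.
- stand: fixed white parking stand, 110 x 120 mm, 85 mm high without the peg; its plate slopes 30 degrees down towards the stand's -y. Origin: centre of the underside.
- peg (a point): foot of the stand's peg, centre of the sloping plate's upper face, 55 mm above the worktop; axes of the stand, not tilted. The plain peg (20 mm in diameter, 25 mm long, tapered end) stands square to the plate, so leans 30 degrees from vertical to the stand's -y; the rotor comes off along it.
- drive: fixed white drive unit, 140 x 140 x 50 mm, black dial on its front (-x). Origin: centre of the underside. A vertical steel shaft stands in the middle of its top.
- seat (a point): centre of the upper face of the shaft's flange (54 mm across, 60 mm above the worktop), on the shaft axis; axes of the drive unit. The rotor's origin comes here when fully home. A hub set down off the key rests 22 mm higher, and drops when the keyway comes over the key; its own weight is enough if it is held loosely (fingers a few mm wider than the flats).
- shaft_top (a point): tip of the shaft, 46 mm above the flange. Shaft 20 mm in diameter, tapering to 10 mm over the top 8 mm. Key: 7.5 mm wide, reaching 15.5 mm from the axis, from the flange up to 22 mm above it. Its direction is not reported: it points to the drive unit's +y side within 0.6 rad either way. A stiff brake (0.5 N m) holds the shaft under light rubbing; forced, it turns.
- dropper: dropper bottle with a black cap, 33 x 34 x 95 mm, bystander; origin: centre of the underside, z up
- petri: clear empty petri dish, 55 mm in diameter, 15 mm high, bystander between drive unit and stand; origin: centre of the underside, z up
- beaker_1: small glass beaker with a dropper in it, 46 x 62 x 92 mm, bystander at the far side; origin: centre of the underside, z up

How it is judged:
On the way, in this order (a step that is already met when the one before it is completed fails the run):
1. the rotor is off the stand's peg (distance between rotor and peg above 0.06 m), for 0.2 s.
2. the hub is threaded on the plain end of the shaft, upright, not yet home (horizontal distance between rotor and seat below 0.006 m and angle between rotor's own z axis and vertical below 0.15 rad and z of rotor in the frame of seat between 0.008 and 0.046 m), for 0.05 s.
At the end, for the whole second after the job is handed in: The rotor is fully home on the shaft with its keyway over the key: underside within 3 mm of the flange, within 3 mm of the shaft axis, level within 0.04 rad, at rest and let go (horizontal distance between rotor and seat below 0.003 m and z of rotor in the frame of seat below 0.003 m and angle between rotor's own z axis and vertical below 0.04 rad and linear speed of rotor below 0.02 m/s and angular speed of rotor below 0.1 rad/s); the robot touches nothing.
It fails at once if the rotor lies on the worktop (its origin below 30 mm) (height (world z) of rotor below 0.03 m).
It fails at once if the dropper bottle is moved by more than 25 mm or tipped (distance of dropper from where it was at the start of the episode above 0.025 m or angle between dropper's own z axis and vertical above 0.5 rad).
It fails at once if the petri dish is moved by more than 25 mm or tipped (distance of petri from where it was at the start of the episode above 0.025 m or angle between petri's own z axis and vertical above 0.5 rad).
It fails at once if the beaker is moved by more than 25 mm or tipped (distance of beaker_1 from where it was at the start of the episode above 0.025 m or angle between beaker_1's own z axis and vertical above 0.5 rad).
It also fails if it takes over 56 s, if anything falls off the work surface, if the arm or the gripper's body presses on something with over 40 N, if the wrist force passes 120 N, or if a joint passes its speed limit or range.

## Working session

There is one attempt and no reset: what is moved stays moved. The work goes in short steps, Python scripts to look and compute and a shell command to move; the robot and the scene stay as the last step left them, time stands still between calls to the robot, and variables do not carry over. Pictures are saved under pics/ and viewed, and the job is handed in when it is done.

```bash
ls; mkdir -p pics; python3 - <<'E'
from workcell import manip
import cv2,numpy as np,pickle
o=manip.get_obs();print(o)
for n in ["side","top","wrist"]:
    c=manip.camera(n); pickle.dump(c,open(f"pics/{n}0.pkl","wb"))
    cv2.imwrite(f"pics/{n}0.png",c["pixels"][:,:,::-1])
    print(n,c["K"],c["dist"],c.get("origin"),c.get("rotation"),c.get("hand_eye"))
E
```

```text
pics
{'clock': 0.0, 'joint_pos': array([-1.24257884,  0.33286624, -0.06472046,  1.46096494,  0.02159581,
        1.34991331, -0.08850061]), 'joint_velocities': array([-0.00032904, -0.00065764,  0.00070615,  0.00081084,  0.00201822,
        0.00065691,  0.00049666]), 'tau': array([-7.39848165e-04, -6.25428271e+01,  4.89815895e-02, -3.91612887e+01,
        1.63097552e-02,  9.69478424e-03, -2.71296091e-05]), 'position': array([0.21464519, 0.58655299, 0.22020824]), 'ee_rot': array([ 8.19642605e-01,  5.72874741e-01, -5.79584170e-04,  4.40808835e-04]), 'ft_force': array([ 0.15221867,  0.2429098 , -0.62248544]), 'torque': array([-0.00203825, -0.03970419,  0.04202539]), 'grip_width': 0.9973172235896467}
side [[576.47682222   0.         320.57845   ]
 [  0.         576.47682222 239.30804243]
 [  0.           0.           1.        ]] [-0.14171774  0.          0.          0.          0.        ] [0.61312777 0.81125337 0.63215517] [ 0.00147143  0.88101949 -0.47293708  0.01153294] None
top [[613.65143306   0.         324.61919357]
 [  0.         613.65143306 235.33559508]
 [  0.           0.           1.        ]] [0.07339128 0.         0.         0.         0.        ] [ 0.36218334 -0.0074781   1.3314378 ] [-0.70183522  0.70508931 -0.07431393  0.068948  ] None
wrist [[335.60042146   0.         325.70662784]
 [  0.         335.60042146 243.09767717]
 [  0.           0.           1.        ]] [-0.03490271  0.          0.          0.          0.        ] None None [[ 9.99999808e-01  2.08277631e-04  5.84057718e-04  5.84757476e-04]
 [-3.72347980e-04  9.54875512e-01  2.97006091e-01 -7.68332806e-02]
 [-4.95842688e-04 -2.97006251e-01  9.54875406e-01 -1.54400650e-01]
 [ 0.00000000e+00  0.00000000e+00  0.00000000e+00  1.00000000e+00]]
```

View pics/side0.png

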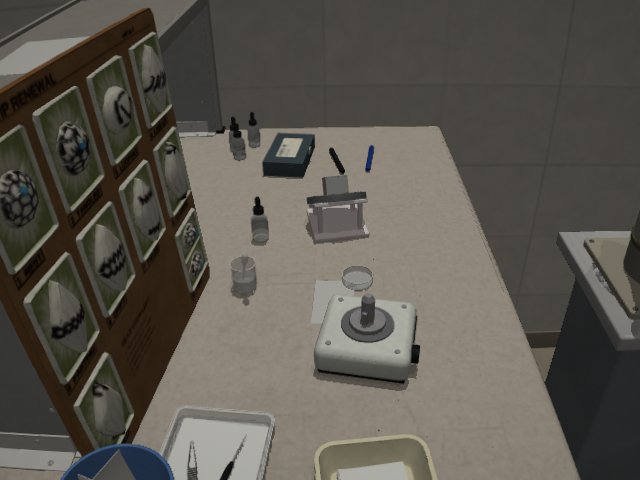

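View pics/top0.png

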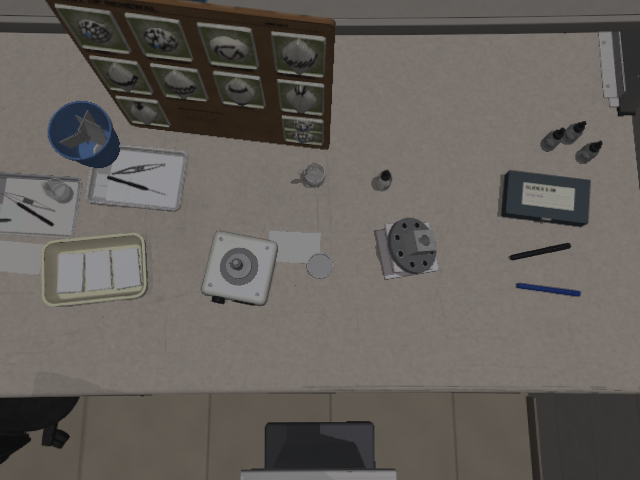

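View pics/wrist0.png

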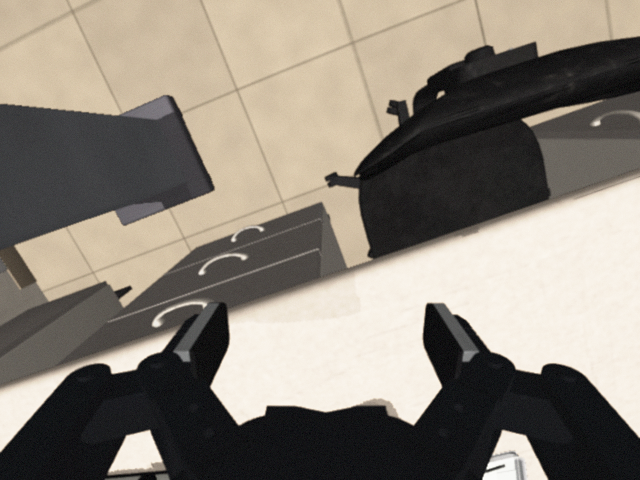

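```bash
cat > h.py <<'E'
import numpy as np,cv2,pickle
from scipy.spatial.transform import Rotation as R
def cloud(c,T=None):
    h,w=c["range_z"].shape
    u,v=np.meshgrid(np.arange(w),np.arange(h))
    p=cv2.undistortPoints(np.stack([u,v],-1).reshape(-1,1,2).astype(np.float64),c["K"],c["dist"]).reshape(h,w,2)
    z=c["range_z"][...,None].astype(float)
    P=np.concatenate([p*z,z],-1)
    if T is None:
        Q=P@R.from_quat(c["rotation"]).as_matrix().T+c["origin"]
    else: Q=P@T[:3,:3].T+T[:3,3]
    Q[c["range_z"]==0]=np.nan
    return Q
def proj(c,X,T=None):
    X=np.atleast_2d(X)
    if T is None: M=R.from_quat(c["rotation"]).as_matrix();t=c["origin"]
    else: M=T[:3,:3];t=T[:3,3]
    return cv2.projectPoints(((X-t)@M).reshape(-1,1,3),np.zeros(3),np.zeros(3),c["K"],c["dist"])[0].reshape(-1,2)
def wT(o,c):
    E=np.eye(4);E[:3,:3]=R.from_quat(o["ee_rot"]).as_matrix();E[:3,3]=o["position"]
    return E@c["hand_eye"]
E
python3 - <<'E'
from h import *
np.set_printoptions(precision=4,suppress=True)
t=pickle.load(open("pics/top0.pkl","rb"));s=pickle.load(open("pics/side0.pkl","rb"))
for n,c,pts in[("top",t,[(237,265),(240,285),(225,265),(400,265),(424,240),(412,245),(319,266),(384,180),(313,175),(250,330)]),("side",s,[(368,297),(368,330),(335,185),(338,200),(357,272),(260,230),(243,270)])]:
    Q=cloud(c)
    for u,v in pts: print(n,(u,v),Q[v,u])
T=cloud(t)
cv2.imwrite("pics/crop_top.png",cv2.resize(t["pixels"][190:320,190:460,::-1],None,fx=2.9,fy=2.9,interpolation=cv2.INTER_CUBIC))
cv2.imwrite("pics/crop_side.png",cv2.resize(s["pixels"][160:390,290:440,::-1],None,fx=2.6,fy=2.6,interpolation=cv2.INTER_CUBIC))
E
```

```text
top (237, 265) [0.5543 0.1595 0.1042]
top (240, 285) [0.5207 0.1598 0.0481]
top (225, 265) [0.5623 0.1913 0.0544]
top (400, 265) [ 0.5561 -0.1722  0.0838]
top (424, 240) [ 0.6087 -0.2238  0.0816]
top (412, 245) [ 0.5945 -0.1956  0.1015]
top (319, 266) [ 0.5676 -0.0057 -0.0005]
top (384, 180) [ 0.7418 -0.1453  0.0706]
top (313, 175) [0.7643 0.0067 0.0357]
top (250, 330) [0.43   0.1423 0.0008]
side (368, 297) [0.5618 0.1686 0.1057]
side (368, 330) [0.5619 0.1897 0.0612]
side (335, 185) [ 0.6048 -0.1911  0.0954]
side (338, 200) [ 0.5997 -0.1441  0.0881]
side (357, 272) [ 0.5675 -0.0291  0.0028]
side (260, 230) [ 0.7514 -0.1277  0.0333]
side (243, 270) [0.7662 0.0163 0.044 ]
```

View pics/crop_top.png

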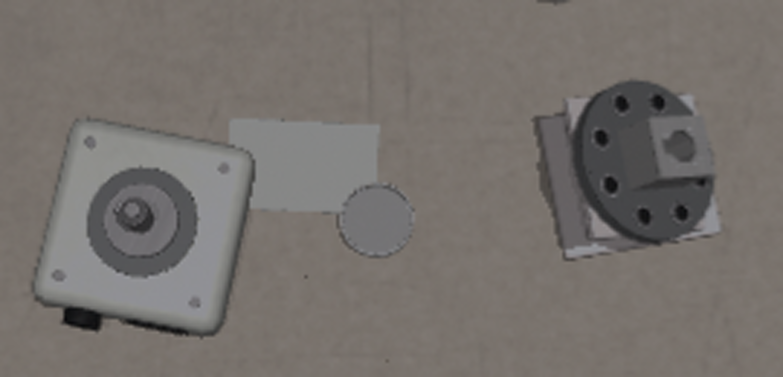

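View pics/crop_side.png

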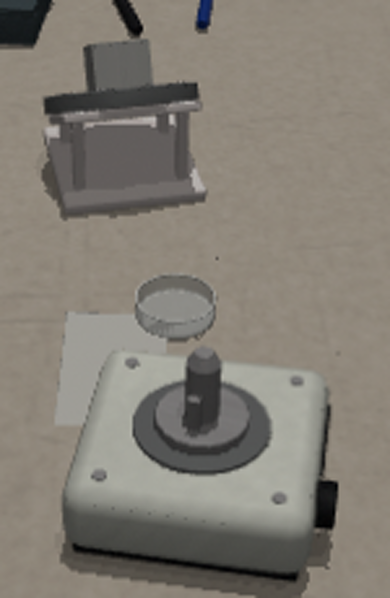

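```bash
cat > fit.py <<'E'
from h import *
from scipy.optimize import least_squares
np.set_printoptions(precision=4,suppress=True)
t=pickle.load(open("pics/top0.pkl","rb"));s=pickle.load(open("pics/side0.pkl","rb"))
T=cloud(t);S=cloud(s)
# noise check: worktop
print("worktop",np.nanmean(T[330:350,300:360],(0,1)),np.nanstd(T[330:350,300:360,2]),np.nanmean(S[300:340,450:480],(0,1)))
# drive flange / shaft
def sel(Q,lo,hi): 
    P=Q.reshape(-1,3); return P[np.all((P>lo)&(P<hi),1)]
for n,Q in(("t",T),("s",S)):
    P=sel(Q,[.5,.1,.056],[.63,.24,.064]); print(n,"flange/plate",len(P),P.mean(0))
    P=sel(Q,[.5,.1,.09],[.63,.24,.12]); print(n,"shaft",len(P),P.mean(0),P.max(0),P.min(0))
    P=sel(Q,[.4,.05,.046],[.7,.3,.0555]);
    r=cv2.minAreaRect(P[:,:2].astype(np.float32)*1000);print(n,"drive top",len(P),r,P[:,2].mean())
# rotor: signed model in frame; sample points, distance to union(cylinder disc, hub box)
P=np.vstack([sel(T,[.5,-.3,.05],[.72,-.1,.2]),sel(S,[.5,-.3,.05],[.72,-.1,.2])])
def sdf(q):
    r=np.hypot(q[:,0],q[:,1]);d=np.stack([r-.06,abs(q[:,2]-.007)-.007],1)
    a=np.minimum(d.max(1),0)+np.linalg.norm(np.maximum(d,0),axis=1)
    b=abs(q-[0,0,.025])-[.025,.022,.025]
    b=np.minimum(b.max(1),0)+np.linalg.norm(np.maximum(b,0),axis=1)
    return np.minimum(a,b)
def rot(p): # yaw, lean: stand yaw then tilt
    return R.from_euler('z',p[3])*R.from_rotvec([p[4],0,0])*R.from_euler('z',np.pi/2)
def res(p): return sdf((P-p[:3])@rot(p).as_matrix())
best=None
p0=np.array([.595,-.19,.06,.15,np.pi/6])
r=least_squares(lambda p:np.r_[res(p),0*(p[4]-np.pi/6)*30],p0,loss="soft_l1",f_scale=.003)
print(r.x,np.degrees(r.x[3:]),len(P),np.median(abs(res(r.x))))
M=rot(r.x).as_matrix();print(M)
g=r.x[:3]+.037*M[:,2];print("grip",g)
for n,c in(("t",t),("s",s)):
    im=c["pixels"][:,:,::-1].copy()
    a=np.linspace(0,2*np.pi,60)
    C=[np.c_[.06*np.cos(a),.06*np.sin(a),0*a+z] for z in(0,.014)]
    C+=[np.array([[x,y,z] for x,y in((.025,.022),(.025,-.022),(-.025,-.022),(-.025,.022),(.025,.022))]) for z in(.014,.05)]
    for k in C: cv2.polylines(im,[np.round(proj(c,k@M.T+r.x[:3])).astype(int)],False,(0,255,0),1)
    x0,y0=(370,200) if n=="t" else (290,160)
    cv2.imwrite(f"pics/fit_{n}.png",cv2.resize(im[y0:y0+90,x0:x0+90],None,fx=6,fy=6))
E
python3 fit.py
```

```text
worktop [ 0.409  -0.0276  0.0002] 0.002746862701503515 [0.3963 0.1022 0.001 ]
t flange/plate 423 [0.5597 0.1619 0.0593]
t shaft 75 [0.5593 0.1624 0.1019] [0.5697 0.1728 0.1092] [0.5504 0.1541 0.0936]
t drive top 2945 ((555.9288330078125, 161.78623962402344), (136.8789520263672, 141.66087341308594), 78.97490692138672) 0.05002460499438464
s flange/plate 557 [0.5618 0.1726 0.0604]
s shaft 169 [0.5621 0.1706 0.0998] [0.5717 0.1767 0.1078] [0.5527 0.1608 0.0904]
s drive top 4444 ((561.6846923828125, 166.53387451171875), (138.14889526367188, 134.98236083984375), 78.28312683105469) 0.050787674712017755
[ 0.6016 -0.1963  0.0551  0.1719  0.5082] [ 9.8486 29.1164] 3391 0.001396008106052525
[[-0.1494 -0.9853  0.0832]
 [ 0.8608 -0.171  -0.4794]
 [ 0.4866  0.      0.8736]]
grip [ 0.6047 -0.2141  0.0875]
```

View pics/fit_t.png

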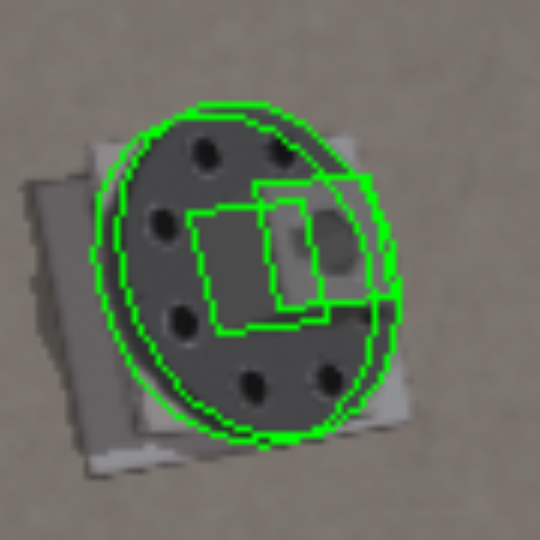

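View pics/fit_s.png

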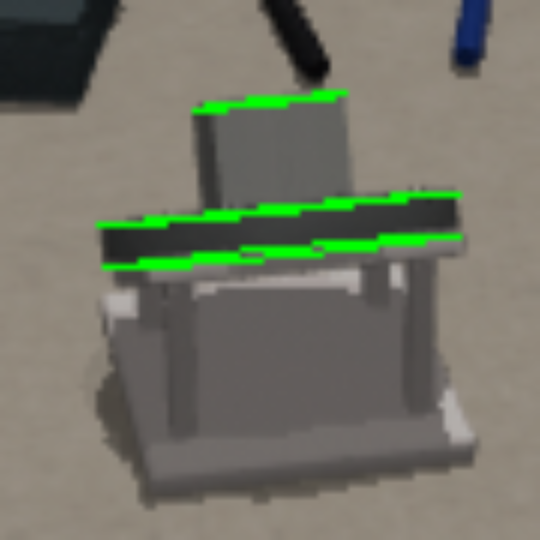

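```bash
cat > go.py <<'E'
from h import *
from workcell import manip
import sys
np.set_printoptions(precision=2,suppress=True)
def toolR(yaw,lean):
    z=-(R.from_euler('z',yaw)*R.from_rotvec([lean,0,0])).apply([0,0,1])
    x=R.from_euler('z',yaw).apply([1,0,0]); return R.from_matrix(np.c_[x,np.cross(z,x),z])
def delta(pos,Rg):
    o=manip.get_obs(); d=(Rg*R.from_quat(o["ee_rot"]).inv()).as_rotvec(degrees=True)
    print("t",round(o["clock"],2),"pos",o["position"]*100,"d cm",(pos-o["position"])*100,"turn deg",d,np.linalg.norm(d),"F",o["ft_force"],"w",round(float(o["grip_width"]),3))
G0=np.array([.6047,-.2141,.0875]);AX=R.from_euler('z',.1719).apply([0,-.5,.866025]);YAW=.1719
E
python3 -c "
from go import *
delta(G0+.10*AX,toolR(YAW,np.pi/6));print(AX)"
```

```text
t 0.15 pos [21.46 58.67 22.04] d cm [ 39.86 -85.01  -4.63] turn deg [ 24.13  20.08 -58.64] 66.5169105313489 F [-0.6   0.94  0.34] w 1.0
[ 0.09 -0.49  0.87]
```

```bash
python3 -m pendant '[[[2.3,-5,0.3],[2,1.7,-4.9],0],[[2.3,-5,0.3],[2,1.7,-4.9],0],[[2.3,-5,0.3],[2,1.7,-4.9],0],[[2.3,-5,0.3],[2,1.7,-4.9],0],[[2.3,-5,0.3],[2,1.7,-4.9],0],[[2.3,-5,0.3],[2,1.7,-4.9],0],[[2.3,-5,0],[2,1.7,-4.9],0],[[2.3,-5,0],[2,1.7,-4.9],0],[[2.3,-5,0],[2,1.7,-4.9],0],[[2.3,-5,0],[2,1.7,-4.9],0]]'; python3 -c "
from go import *
delta(G0+.10*AX,toolR(YAW,np.pi/6));print(manip.get_obs()['joint_pos'])"
```

```text
clock: 1.4
position: [0.4454, 0.0733, 0.2374]
ee_rot: [0.96, 0.16, -0.019, -0.227]
ft_force: [1.2, 0.4, -1.0]
grip_width: 1.005
t 1.4 pos [44.54  7.33 23.74] d cm [ 16.78 -33.67  -6.33] turn deg [ 3.1   2.91 -8.52] 9.524925480378167 F [ 1.19  0.37 -0.96] w 1.005
[-0.52  0.03  0.61  1.86 -0.45  1.43  0.52]
```

```bash
python3 -m pendant '[[[2.5,-5,0],[1.5,1.4,-4.2],0],[[2.5,-5,0],[1.5,1.4,-4.2],0],[[2.5,-5,0],[0,0,0],0],[[2.5,-5,0],[0,0,0],0],[[2.5,-5,0],[0,0,0],0],[[2.2,-4.5,-2],[0,0,0],0],[[2,-3.5,-3],[0,0,0],0]]'; python3 - <<'E'
from go import *
delta(G0+.10*AX,toolR(YAW,np.pi/6))
import pickle
o=manip.get_obs();c=manip.camera("wrist");c["o"]=o;pickle.dump(c,open("pics/w1.pkl","wb"))
cv2.imwrite("pics/w1.png",c["pixels"][:,:,::-1])
E
```

```text
clock: 2.28
position: [0.6171, -0.2687, 0.1865]
ee_rot: [0.962, 0.083, -0.02, -0.258]
ft_force: [0.7, 0.4, 0.4]
grip_width: 1.002
t 2.27 pos [ 61.71 -26.87  18.65] d cm [-0.39  0.53 -1.24] turn deg [-0.02  0.22  0.1 ] 0.24145849690510962 F [0.75 0.4  0.39] w 1.002
```

View pics/w1.png

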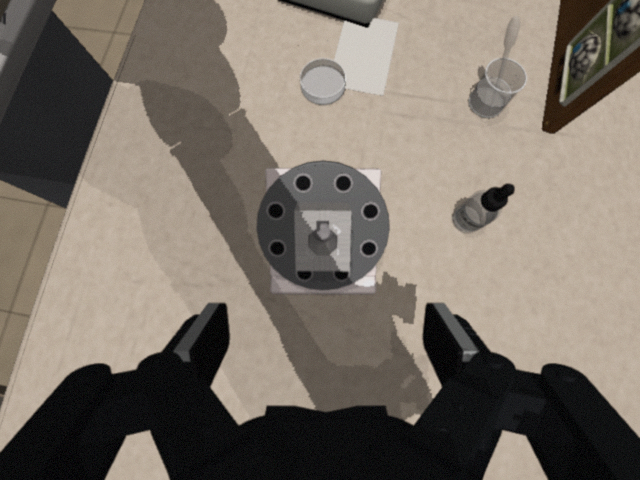

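```bash
python3 - <<'E'
from h import *
from scipy.optimize import least_squares
np.set_printoptions(precision=4,suppress=True)
c=pickle.load(open("pics/w1.pkl","rb"));T=wT(c["o"],c);W=cloud(c,T).reshape(-1,3)
P=W[np.all((W>[.5,-.33,.04])&(W<[.72,-.1,.16]),1)]
exec(open("fit.py").read().split("def sdf")[1].join(["def sdf",""]).split("best=None")[0])
p0=np.array([.6016,-.1963,.0551,.1719,.5236])
print(len(P),np.median(abs(res(p0))))
r=least_squares(res,p0,loss="soft_l1",f_scale=.002)
print(r.x,np.degrees(r.x[3:]),np.median(abs(res(r.x))))
im=c["pixels"][:,:,::-1].copy()
a=np.linspace(0,2*np.pi,60)
for p,col in((p0,(0,0,255)),(r.x,(0,255,0))):
    M=rot(p).as_matrix();print("grip",p[:3]+.037*M[:,2])
    C=[np.c_[.06*np.cos(a),.06*np.sin(a),0*a+z] for z in(.014,)]
    C+=[np.array([[x,y,z] for x,y in((.025,.022),(.025,-.022),(-.025,-.022),(-.025,.022),(.025,.022))]) for z in(.05,)]
    for k in C: cv2.polylines(im,[np.round(4*proj(c,k@M.T+p[:3],T)).astype(int)],False,col,1,shift=2)
cv2.imwrite("pics/w1f.png",cv2.resize(im[140:310,240:410],None,fx=3.5,fy=3.5))
E
```

```text
13973 0.0007977860089785418
[ 0.6004 -0.194   0.0572  0.1648  0.5243] [ 9.443 30.042] 0.0005843392557682431
grip [ 0.6048 -0.2145  0.0871]
grip [ 0.6034 -0.2123  0.0892]
```

View pics/w1f.png

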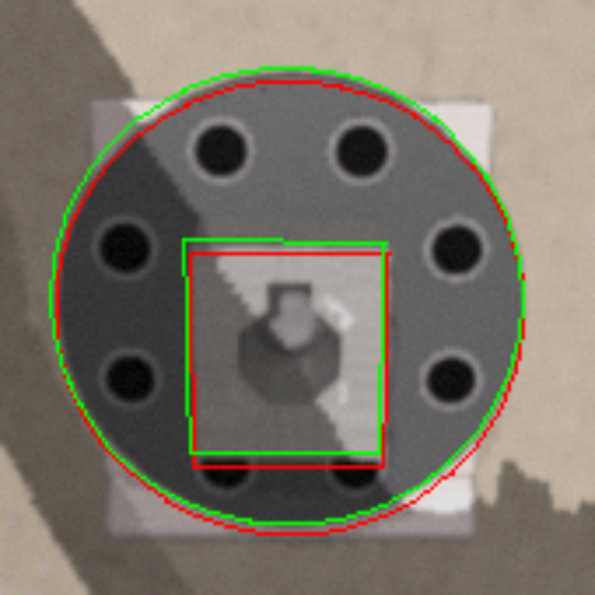

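```bash
sed -i 's/^G0=.*/G0=np.array([.6035,-.2125,.0890]);YAW=.1660;AX=R.from_euler("z",YAW).apply([0,-.5,.866025])/' go.py
python3 -c "
from go import *
delta(G0+.05*AX,toolR(YAW,np.pi/6));delta(G0+.001*AX,toolR(YAW,np.pi/6))"
```

```text
t 2.33 pos [ 61.61 -27.16  17.87] d cm [-0.84  3.44 -4.64] turn deg [-0.11 -0.26  0.01] 0.27757165918120863 F [-0.49 -2.2  -4.47] w 0.998
t 2.33 pos [ 61.61 -27.16  17.87] d cm [-1.25  5.86 -8.88] turn deg [-0.11 -0.26  0.01] 0.27757165918120863 F [-0.49 -2.2  -4.47] w 0.998
```

```bash
python3 -m pendant '[[[-0.4,1.7,-2.3],[0,0,0],0],[[-0.4,1.7,-2.3],[0,0,0],0],[[0,0,0],[0,0,0],0]]'; python3 - <<'E'
from go import *
delta(G0+.001*AX,toolR(YAW,np.pi/6))
import pickle
o=manip.get_obs();c=manip.camera("wrist");c["o"]=o;pickle.dump(c,open("pics/w2.pkl","wb"))
cv2.imwrite("pics/w2.png",c["pixels"][:,:,::-1])
T=wT(o,c);W=cloud(c,T).reshape(-1,3)
P=W[np.all((W>[.5,-.33,.04])&(W<[.72,-.1,.16]),1)]
from scipy.optimize import least_squares
exec("def sdf"+open("fit.py").read().split("def sdf")[1].split("best=None")[0])
p0=np.array([.6004,-.194,.0572,.1648,.5236])
r=least_squares(res,p0,loss="soft_l1",f_scale=.002);p=r.x
np.set_printoptions(precision=4,suppress=True)
print(p,np.median(abs(r.fun)),p[:3]+.037*rot(p).as_matrix()[:,2])
E
```

```text
clock: 2.7
position: [0.6066, -0.2388, 0.1269]
ee_rot: [0.962, 0.077, -0.026, -0.26]
ft_force: [-0.4, -0.1, 0.9]
grip_width: 1.0
t 2.7 pos [ 60.66 -23.88  12.69] d cm [-0.3   2.58 -3.7 ] turn deg [-0.16 -0.62  0.17] 0.6631402096503323 F [-0.36 -0.14  0.93] w 1.0
[ 0.6001 -0.1941  0.0572  0.1649  0.5248] 0.0006084991637916861 [ 0.6032 -0.2124  0.0893]
```

View pics/w2.png

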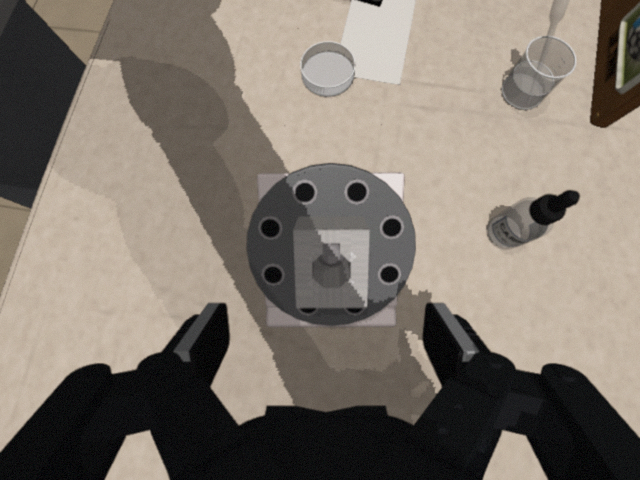

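```bash
python3 -m pendant '[[[-0.1,0.9,-1.2],[-0.1,-0.4,0.1],0],[[-0.1,0.9,-1.2],[0,0,0],0],[[-0.1,0.6,-1.0],[0,0,0],0],[[0,0,0],[0,0,0],0]]'; python3 -c "
from go import *
delta(G0+.001*AX,toolR(YAW,np.pi/6))"
```

```text
clock: 3.25
position: [0.6049, -0.2177, 0.0965]
ee_rot: [0.963, 0.079, -0.02, -0.256]
ft_force: [-0.3, -0.4, 0.2]
grip_width: 1.001
t 3.25 pos [ 60.49 -21.77   9.65] d cm [-0.14  0.47 -0.66] turn deg [0.2  0.09 0.17] 0.2754275903823358 F [-0.32 -0.41  0.18] w 1.001
```

```bash
python3 -m pendant '[[[-0.1,0.5,-0.6],[0,0,0],0],[[0,0,0],[0,0,0],0],[[0,0,0],[0,0,0],80],[[0,0,0],[0,0,0],140],[[0,0,0],[0,0,0],180],[[0,0,0],[0,0,0],200],[[0,0,0],[0,0,0],200]]' 50; python3 -c "
from go import *
delta(G0+.001*AX,toolR(YAW,np.pi/6));print(manip.get_obs()['torque'])"
```

```text
clock: 4.12
position: [0.6042, -0.2138, 0.0913]
ee_rot: [0.963, 0.078, -0.02, -0.256]
ft_force: [-0.4, -0.5, 0.3]
grip_width: 0.215
t 4.12 pos [ 60.42 -21.38   9.13] d cm [-0.06  0.08 -0.14] turn deg [0.28 0.16 0.23] 0.3941237943337056 F [-0.44 -0.54  0.29] w 0.215
[-0.56 -0.05  0.05]
```

```bash
python3 - <<'E'
from go import *
import pickle
for n in ("wrist","side","top"):
    o=manip.get_obs();c=manip.camera(n);c["o"]=o;pickle.dump(c,open(f"pics/{n}3.pkl","wb"))
    cv2.imwrite(f"pics/{n}3.png",c["pixels"][:,:,::-1])
c=pickle.load(open("pics/side3.pkl","rb"))
cv2.imwrite("pics/side3.png",cv2.resize(c["pixels"][130:280,250:450,::-1],None,fx=4,fy=4))
E
```

```text
(no output)
```

View pics/wrist3.png

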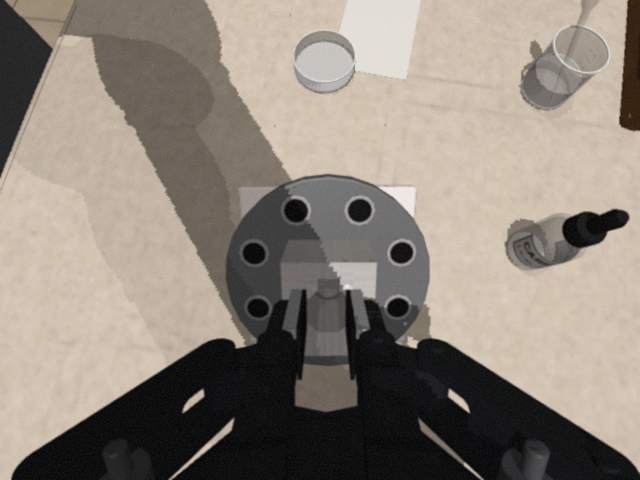

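View pics/side3.png

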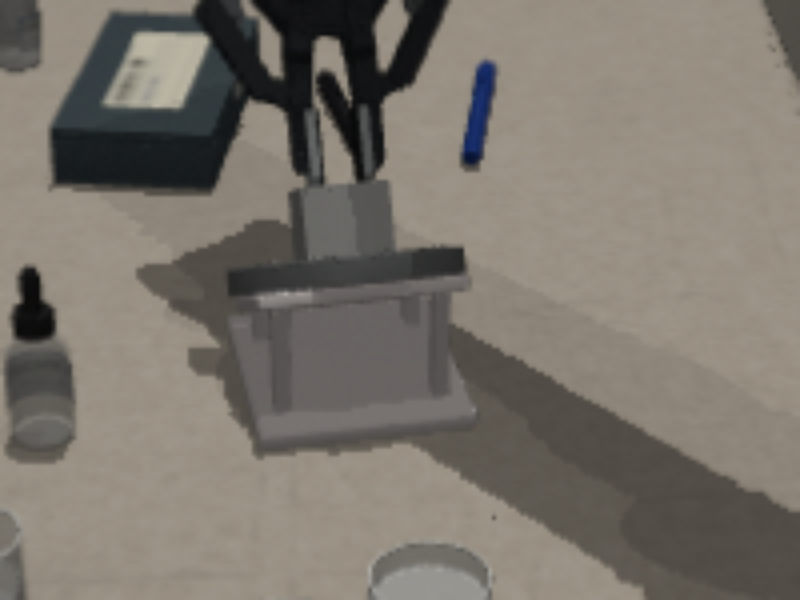

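```bash
python3 - <<'E'
from go import *
import pickle
np.set_printoptions(precision=4,suppress=True)
c=pickle.load(open("pics/side3.pkl","rb"));S=cloud(c);o=c["o"]
Rt=R.from_quat(o["ee_rot"]).as_matrix();print(o["position"],"\n",Rt, "tips", o["position"]+Rt[:,2]*manip.tcp_to_tips,manip.tcp_to_tips)
print("tip proj side",proj(c,o["position"]+Rt[:,2]*manip.tcp_to_tips), "tcp",proj(c,o["position"]))
for u,v in[(328,172),(328,165),(341,173),(340,165),(325,170),(345,170),(335,182),(335,185),(345,168)]:
    print(u,v,S[v,u],(S[v,u]-o["position"])@Rt)
c=pickle.load(open("pics/wrist3.pkl","rb"));o=c["o"];T=wT(o,c);W=cloud(c,T)
print("tip proj wrist",proj(c,o["position"]+Rt[:,2]*.017,T),proj(c,o["position"],T))
for u,v in[(300,297),(354,297),(290,310),(362,310),(303,300),(330,300),(300,275),(330,350),(330,310)]:
    print(u,v,W[v,u],(W[v,u]-o["position"])@Rt)
print(np.array(c["hand_eye"]))
E
```

```text
[ 0.6042 -0.2138  0.0913] 
 [[ 0.9869  0.1411 -0.0782]
 [ 0.1613 -0.8571  0.4893]
 [ 0.0021 -0.4955 -0.8686]] tips [ 0.6029 -0.2055  0.0765] 0.017
tip proj side [[335.9255 189.8979]] tcp [[335.1469 181.4353]]
328 172 [ 0.6182 -0.2113  0.1139] [ 0.0142 -0.0113 -0.0195]
328 165 [ 0.618  -0.2178  0.1261] [ 0.013  -0.0118 -0.0333]
341 173 [ 0.5924 -0.2157  0.109 ] [-0.0119 -0.0088 -0.0154]
340 165 [ 0.5943 -0.2183  0.1255] [-0.0105 -0.0145 -0.0311]
325 170 [ 0.6241 -0.2183  0.1149] [ 0.019  -0.0051 -0.0243]
345 170 [ 0.5843 -0.221   0.1129] [-0.0208 -0.0073 -0.0207]
335 182 [ 0.6047 -0.1884  0.1034] [ 0.0046 -0.0277  0.0018]
335 185 [ 0.6048 -0.1866  0.0978] [ 0.005  -0.0265  0.0076]
345 168 [ 0.5842 -0.2241  0.1158] [-0.0214 -0.0061 -0.0248]
tip proj wrist [[326.6121 285.1983]] [[326.6927 299.1642]]
300 297 [ 0.5928 -0.2161  0.1166] [-0.0116 -0.0122 -0.0222]
354 297 [ 0.6158 -0.2123  0.1167] [ 0.0117 -0.0123 -0.0223]
290 310 [ 0.5906 -0.2223  0.1274] [-0.0147 -0.0126 -0.0345]
362 310 [ 0.6188 -0.2176  0.1277] [ 0.0139 -0.0127 -0.0346]
303 300 [ 0.5945 -0.2173  0.1203] [-0.0101 -0.0128 -0.0261]
330 300 [ 0.6061 -0.2126  0.0647] [0.002  0.0124 0.0235]
300 275 [ 0.5904 -0.2059  0.1098] [-0.0123 -0.0179 -0.0112]
330 350 [ 0.6099 -0.2383  0.0878] [ 0.0017  0.0235 -0.0094]
330 310 [ 0.6069 -0.2185  0.0736] [0.0019 0.0131 0.0129]
[[ 1.      0.0004 -0.     -0.0005]
 [-0.0004  0.955   0.2967 -0.0775]
 [ 0.0001 -0.2967  0.955  -0.1537]
 [ 0.      0.      0.      1.    ]]
```

```bash
python3 -c "
import cv2;a=cv2.imread('pics/top3.png');cv2.imwrite('pics/top3c.png',cv2.resize(a[180:320,340:500],None,fx=4.5,fy=4.2))"
```

```text
(no output)
```

View pics/top3c.png

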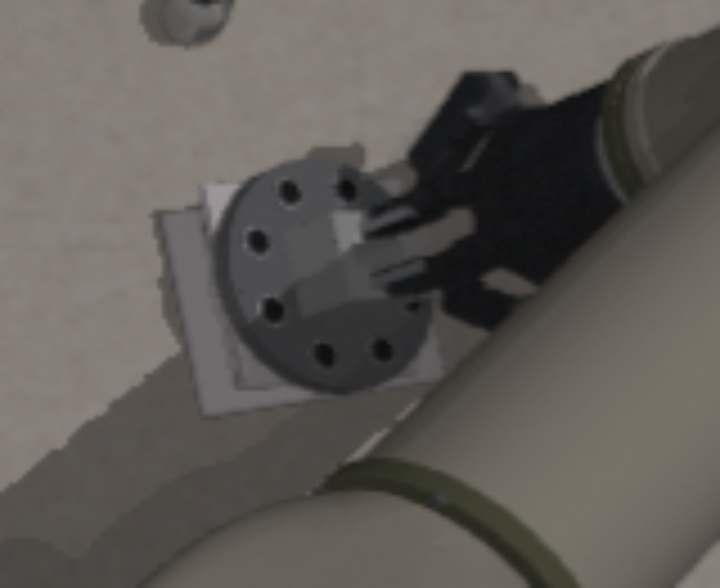

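```bash
python3 - <<'E'
from go import *
import pickle
np.set_printoptions(precision=4,suppress=True)
c=pickle.load(open("pics/w2.pkl","rb"));W=cloud(c,np.array(c["hand_eye"]))
P=W.reshape(-1,3)
F=P[(P[:,2]<.03)&(abs(P[:,1])<.03)]
for lo in np.arange(-.06,.03,.005):
    q=F[(F[:,2]>=lo)&(F[:,2]<lo+.005)]
    if len(q): print(round(lo,3),len(q),q.min(0),q.max(0))
for u,v in [(222,306),(205,320),(180,350),(434,306),(450,330),(470,350)]: print(u,v,W[v,u])
c=pickle.load(open("pics/wrist3.pkl","rb"));W=cloud(c,np.array(c["hand_eye"]))
print()
for u,v in [(300,292),(301,295),(301,300),(297,320),(303,330),(352,292),(353,300),(300,375),(352,375),(280,290),(370,290),(325,400),(265,330)]: print(u,v,W[v,u],c["pixels"][v,u])
a=c["pixels"][250:420,240:420,::-1]
cv2.imwrite("pics/w3c.png",cv2.resize(a,None,fx=4,fy=3.5,interpolation=cv2.INTER_CUBIC))
E
```

```text
-0.06 821 [-0.0568 -0.0135 -0.06  ] [ 0.0555  0.0035 -0.055 ]
-0.055 1066 [-0.057  -0.0135 -0.055 ] [ 0.056   0.0098 -0.05  ]
-0.05 981 [-0.0569 -0.0136 -0.05  ] [ 0.0566  0.0095 -0.045 ]
-0.045 854 [-0.057  -0.0137 -0.045 ] [ 0.0559  0.0097 -0.04  ]
-0.04 783 [-0.0573 -0.0136 -0.04  ] [ 0.0562  0.0098 -0.035 ]
-0.035 652 [-0.0566 -0.0135 -0.035 ] [ 0.0552  0.0099 -0.03  ]
-0.03 437 [-0.0501 -0.0132 -0.03  ] [ 0.049   0.0099 -0.025 ]
-0.025 30 [-0.0435 -0.0101 -0.025 ] [ 0.0427  0.0047 -0.0231]
222 306 [-0.043  -0.0123 -0.0308]
205 320 [-0.046  -0.0126 -0.0424]
180 350 [-0.0471 -0.0133 -0.0625]
434 306 [ 0.0436 -0.0127 -0.0315]
450 330 [ 0.0444 -0.0118 -0.0481]
470 350 [ 0.046  -0.0128 -0.0616]

300 292 [-0.0119 -0.0127 -0.0182] [72 71 73]
301 295 [-0.0113 -0.0122 -0.0202] [50 50 50]
301 300 [-0.011  -0.0122 -0.0249] [24 22 22]
297 320 [-0.0113 -0.0124 -0.0418] [48 47 49]
303 330 [-0.0099 -0.002  -0.032 ] [15 16 16]
352 292 [ 0.0113 -0.012  -0.0168] [105 106 104]
353 300 [ 0.0109 -0.013  -0.0266] [108 107 108]
300 375 [-0.0102  0.0073 -0.0483] [14 13 11]
352 375 [ 0.0095  0.0079 -0.0476] [18 18 20]
280 290 [-0.0272  0.0068  0.0251] [68 68 68]
370 290 [ 0.0203 -0.0099 -0.0103] [193 187 186]
325 400 [-0.001   0.1031  0.0435] [108  99  87]
265 330 [-0.0235 -0.0083 -0.0423] [41 41 42]
```

View pics/w3c.png

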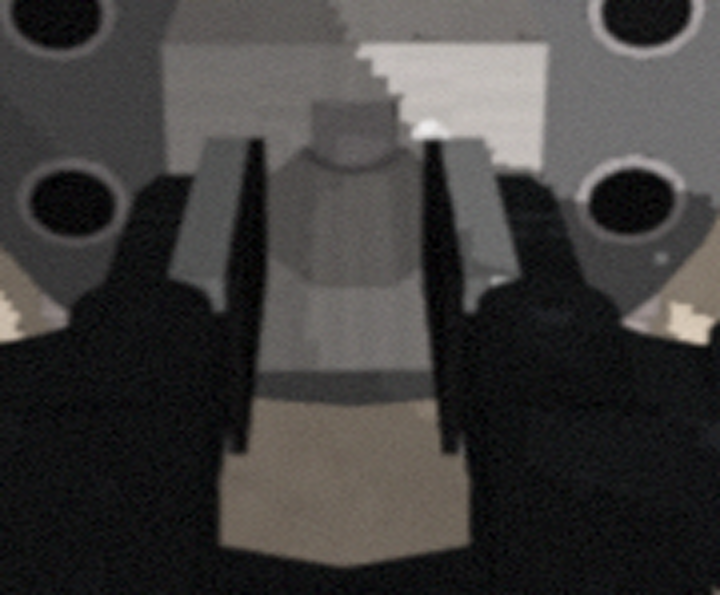

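The wrist and side clouds agree: the fingertips sit about 30 mm farther back than documented. They are at tool z ≈ -0.025 open and ≈ -0.015 nearly shut, so they closed just above the hub's top at about (300,292) and (353,292) in the wrist picture. I'll open, go 33 mm further down and grip again.

```bash
python3 -m pendant '[[[0,0,0],[0,0,0],0],[[0,0,0],[0,0,0],0],[[0,0,0],[0,0,0],0],[[0,0,0],[0,0,0],0],[[-0.1,0.5,-0.9],[0,0,0],0],[[-0.1,0.5,-0.9],[0,0,0],0],[[0,0,0],[0,0,0],0]]'; python3 -c "
from go import *
delta(G0-.032*AX,toolR(YAW,np.pi/6));print(manip.get_obs()['torque'])"
```

```text
clock: 5.15
position: [0.6018, -0.2025, 0.0714]
ee_rot: [0.963, 0.079, -0.02, -0.256]
ft_force: [-0.6, -0.1, -0.2]
grip_width: 1.002
t 5.15 pos [ 60.18 -20.25   7.14] d cm [-0.1   0.58 -1.01] turn deg [0.24 0.12 0.2 ] 0.33434816728254874 F [-0.63 -0.15 -0.19] w 1.002
[-0.47 -0.08 -0.01]
```

```bash
python3 -m pendant '[[[-0.1,0.3,-0.5],[0,0,0],0],[[0,0.2,-0.4],[0,0,0],0],[[0,0,0],[0,0,0],60],[[0,0,0],[0,0,0],110],[[0,0,0],[0,0,0],140],[[0,0,0],[0,0,0],160],[[0,0,0],[0,0,0],170]]' 40; python3 - <<'E'
from go import *
import pickle
delta(G0-.032*AX,toolR(YAW,np.pi/6));print(manip.get_obs()['torque'])
o=manip.get_obs();c=manip.camera("wrist");cv2.imwrite("pics/w4.png",c["pixels"][:,:,::-1])
E
```

```text
clock: 6.02
position: [0.6014, -0.1973, 0.0622]
ee_rot: [0.963, 0.079, -0.02, -0.256]
ft_force: [1.1, -0.8, -0.8]
grip_width: 0.513
t 6.03 pos [ 60.14 -19.73   6.22] d cm [-0.05  0.06 -0.09] turn deg [0.27 0.2  0.2 ] 0.38780190449738855 F [ 1.06 -0.78 -0.81] w 0.513
[-0.53 -0.25 -0.07]
```

View pics/w4.png

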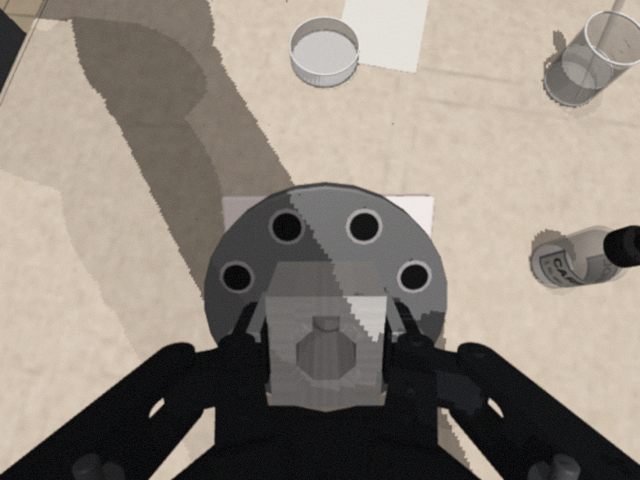

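```bash
python3 -m pendant '[[[0.1,-0.5,0.87],[0,0,0],170],[[0.1,-0.75,1.3],[0,0,0],170],[[0.1,-1,1.73],[0,0,0],170],[[0.15,-1,1.73],[0,0,0],170],[[0.15,-1,1.73],[0,0,0],170],[[0.15,-0.5,2],[0,0,0],170],[[0,0,2.5],[0,0,0],170],[[0,0,0],[0,0,0],170]]'; python3 - <<'E'
from go import *
import pickle
delta(G0-.032*AX,toolR(YAW,np.pi/6));print(manip.get_obs()['torque'])
o=manip.get_obs();c=manip.camera("wrist");c["o"]=o;pickle.dump(c,open("pics/w5.pkl","wb"));cv2.imwrite("pics/w5.png",c["pixels"][:,:,::-1])
E
```

```text
clock: 7.08
position: [0.607, -0.2537, 0.1912]
ee_rot: [0.964, 0.076, -0.019, -0.252]
ft_force: [-0.4, 0.4, -3.4]
grip_width: 0.511
t 7.08 pos [ 60.7  -25.37  19.12] d cm [ -0.62   5.7  -12.99] turn deg [0.65 0.18 0.47] 0.8251131187973296 F [-0.39  0.38 -3.45] w 0.511
[-0.81 -0.14  0.05]
```

View pics/w5.png

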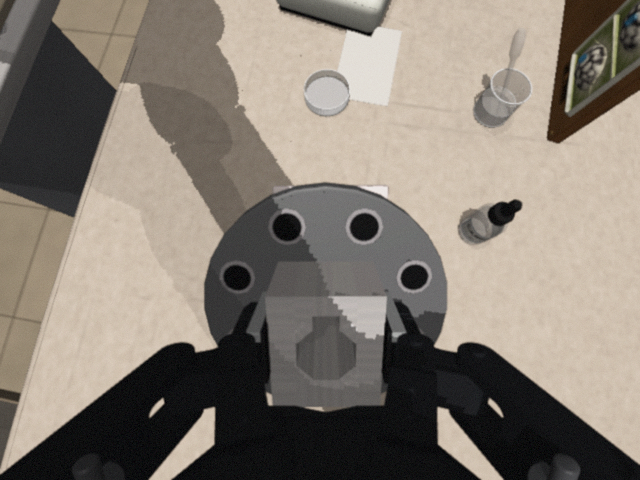

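```bash
cat > rotfit.py <<'E'
from h import *
from scipy.optimize import least_squares
exec("def sdf"+open("fit.py").read().split("def sdf")[1].split("def rot")[0])
# pose of rotor in tool frame: p=(x,y,z, rotvec small) base: rotor x = tool -y? rotor z=-tool z, rotor y = -tool x
B=R.from_matrix(np.c_[[0,-1,0],[-1,0,0],[0,0,-1]].astype(float))
def rt(p): return R.from_rotvec(p[3:])*B
def fit(c):
    W=cloud(c,np.array(c["hand_eye"])).reshape(-1,3)
    W=W[np.all(abs(W-[0,-.02,0])<[.07,.07,.03],1)]
    W=W[~((abs(W[:,0])>.0235)&(W[:,2]<-.015))]
    W=W[~((abs(W[:,1])<.018)&(abs(W[:,0])<.06)&(W[:,2]<-.014)&(abs(W[:,0])>.019))]
    f=lambda p:sdf(rt(p).inv().apply(W-p[:3]))
    r=least_squares(f,[0,0,.006,0,0,0],loss="soft_l1",f_scale=.001)
    return r.x,np.median(abs(r.fun)),len(W)
E
python3 - <<'E'
from rotfit import *
np.set_printoptions(precision=4,suppress=True)
c=pickle.load(open("pics/w5.pkl","rb"));print(fit(c))
s=pickle.load(open("pics/side0.pkl","rb"));t=pickle.load(open("pics/top0.pkl","rb"))
S=cloud(s);P=S[285:345,345:395].reshape(-1,3)
sh=P[(P[:,2]>.085)&(P[:,2]<.097)&(abs(P[:,0]-.56)<.02)]
f=lambda p:np.hypot(sh[:,0]-p[0],sh[:,1]-p[1])-.01
r=least_squares(f,[.56,.16],loss="soft_l1",f_scale=.002);print("shaft side",r.x,len(sh),np.median(abs(r.fun)))
a=r.x
k=P[(P[:,2]>.063)&(P[:,2]<.081)];d=k[:,:2]-a;rr=np.hypot(*d.T);m=(rr<.022)
ang=np.degrees(np.arctan2(d[m,1],d[m,0]))
h=np.argsort(ang)
for lo in range(0,180,10):
    q=m.copy();q[m]=(ang>=lo)&(ang<lo+10)
    if q.any(): print(lo,q.sum(),rr[q].mean()*1000)
# flange circles from drive plate corners top
for n,Q in(("t",cloud(t)),("s",S)):
    X=Q.reshape(-1,3)
    X=X[np.all((X>[.5,.09,.056])&(X<[.62,.24,.064]),1)]
    g=lambda p:0
    c2,rad=cv2.minEnclosingCircle((X[:,:2]*1000).astype(np.float32));print(n,c2,rad,X[:,2].mean())
cr=s["pixels"][285:355,340:400,::-1];cv2.imwrite("pics/key.png",cv2.resize(cr,None,fx=8,fy=8,interpolation=cv2.INTER_CUBIC))
E
```

```text
(array([ 0.0007,  0.0013,  0.006 ,  0.0039, -0.0046, -0.0063]), np.float64(0.00048099049444501676), 24153)
shaft side [0.5615 0.1651] 85 0.0004402488839335122
0 3 9.720869220385152
10 5 10.052127175233919
20 2 9.671794571092365
30 1 8.674189123452651
50 9 15.496915947211301
60 19 16.063797204328164
70 18 15.264688767087996
80 11 11.961611816404199
90 14 10.553345116022397
100 7 9.262247917765452
110 13 9.825540521865593
120 7 9.90176182456273
130 8 10.578169326372377
140 4 9.599066711445266
150 4 9.472653170064964
160 4 9.760171899985338
170 1 9.745754674744635
t (561.412841796875, 166.9788360595703) 55.58355712890625 0.059342344320135194
s (559.4873046875, 170.08670043945312) 36.05509567260742 0.06043029935688531
```

View pics/key.png

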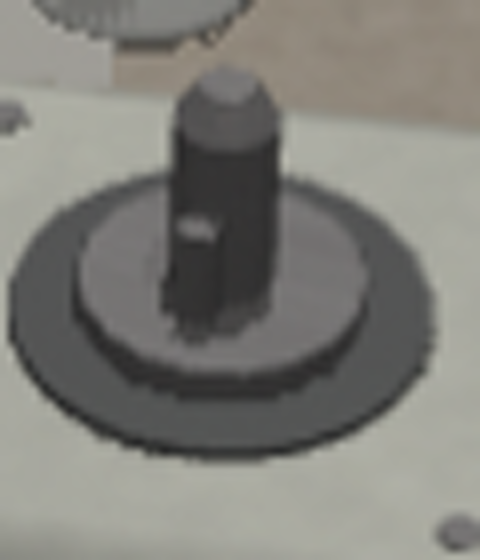

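```bash
cat >> go.py <<'E'
# goal for upright rotor: keyway azimuth az(deg), rotor origin pos; rotor in tool pose from rotfit
PT=np.array([ 0.0007,  0.0013,  0.006 ,  0.0039, -0.0046, -0.0063])
B=R.from_matrix(np.c_[[0,-1,0],[-1,0,0],[0,0,-1]].astype(float))
def goal(org,az):
    Rr=R.from_euler('z',az,degrees=True); Rtool=Rr*(R.from_rotvec(PT[3:])*B).inv()
    return np.array(org)-Rtool.apply(PT[:3]),Rtool
def rotor():
    o=manip.get_obs();Rt=R.from_quat(o["ee_rot"]);Rr=Rt*R.from_rotvec(PT[3:])*B
    M=Rr.as_matrix();return o["position"]+Rt.apply(PT[:3]),np.degrees(np.arctan2(M[1,0],M[0,0])),M[:,2]
E
python3 -c "
from go import *
delta(*goal([.5615,.165,.19],67))
s=rotor();print(s)"
```

```text
t 7.12 pos [ 60.66 -25.34  18.96] d cm [-4.53 41.99  0.64] turn deg [-29.81   3.47 -31.72] 43.66786423605063 F [ 0.36 -0.26 -2.93] w 0.508
(array([ 0.61, -0.25,  0.18]), np.float64(99.43108141377886), array([ 0.08, -0.49,  0.87]))
```

```bash
python3 -m pendant '[[[-0.4,3.5,0.5],[-3,0.3,-3],170],[[-0.5,4.2,0.5],[-5,0.6,-5],170],[[-0.5,4.2,0.4],[-5,0.6,-5],170],[[-0.5,4.2,0.2],[-5,0.6,-5],170],[[-0.5,4.2,0.2],[-5,0.6,-5],170],[[-0.4,4,0],[-5,0.6,-5],170],[[-0.4,3,0],[-2,0.3,-3],170],[[0,0,0],[0,0,0],170]]'; python3 - <<'E'
from go import *
import pickle
delta(*goal([.5615,.165,.19],67))
o=manip.get_obs();c=manip.camera("wrist");c["o"]=o;pickle.dump(c,open("pics/w6.pkl","wb"));cv2.imwrite("pics/w6.png",c["pixels"][:,:,::-1])
print(rotor())
E
```

```text
clock: 8.12
position: [0.5667, 0.0283, 0.1979]
ee_rot: [0.979, -0.205, -0.007, 0.01]
ft_force: [-0.2, -0.0, -2.9]
grip_width: 0.511
t 8.12 pos [56.67  2.83 19.79] d cm [-0.54 13.82 -0.19] turn deg [ 0.62 -1.11  0.32] 1.3165977458421463 F [-0.17 -0.02 -2.86] w 0.511
(array([0.57, 0.02, 0.19]), np.float64(66.577108924933), array([0.02, 0.01, 1.  ]))
```

View pics/w6.png

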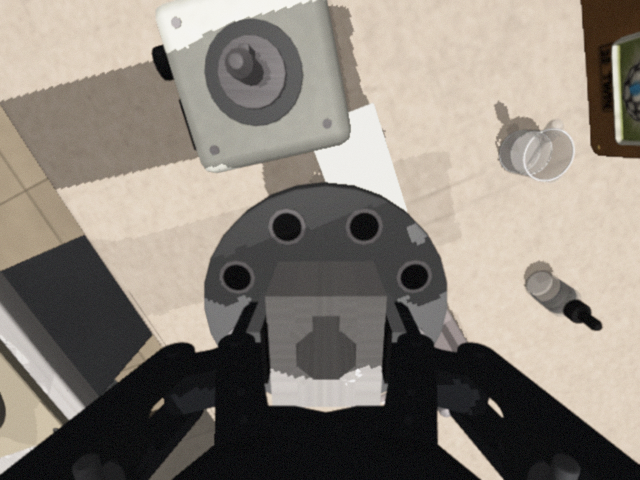

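```bash
cat > shaft.py <<'E'
from h import *
from scipy.optimize import least_squares
import sys
np.set_printoptions(precision=4,suppress=True)
def overlay(c,T,p,out,box,az):
    im=c["pixels"][:,:,::-1].copy();f=6
    x0,y0,x1,y1=box
    im=cv2.resize(im[y0:y1,x0:x1],None,fx=f,fy=f,interpolation=cv2.INTER_CUBIC)
    a=np.linspace(0,2*np.pi,60)
    ks=[np.c_[r*np.cos(a)+p[0],r*np.sin(a)+p[1],0*a+z] for r,z in((.027,.06),(.01,.098),(.005,.106))]
    d=np.array([np.cos(az),np.sin(az)]);n=np.array([-d[1],d[0]])
    for z in(.06,.082):
        q=[p[:2]+d*.008+n*.00375,p[:2]+d*.0155+n*.00375,p[:2]+d*.0155-n*.00375,p[:2]+d*.008-n*.00375]
        ks.append(np.c_[np.array(q),np.full(4,z)])
    for k,col in zip(ks,[(0,255,0)]*3+[(0,0,255)]*2):
        u=(proj(c,k,T)-[x0,y0]+.5)*f-.5
        cv2.polylines(im,[np.round(u*4).astype(int)],False,col,1,shift=2)
    cv2.imwrite(out,im)
E
python3 - <<'E'
from shaft import *
c=pickle.load(open("pics/w6.pkl","rb"));T=wT(c["o"],c)
W=cloud(c,T)[:160,160:350].reshape(-1,3)
print("plate z",np.median(W[(W[:,2]>.045)&(W[:,2]<.055),2]),"flange",np.median(W[(W[:,2]>.057)&(W[:,2]<.063),2]))
a=np.array([.5615,.165])
sh=W[(W[:,2]>.084)&(W[:,2]<.097)]
sh=sh[np.hypot(*(sh[:,:2]-a).T)<.02]
r=least_squares(lambda p:np.hypot(sh[:,0]-p[0],sh[:,1]-p[1])-.01,a,loss="soft_l1",f_scale=.001);print(r.x,len(sh),np.median(abs(r.fun)))
tip=W[(W[:,2]>.1045)&(W[:,2]<.11)];print("tip",tip.mean(0),len(tip))
fl=W[(W[:,2]>.057)&(W[:,2]<.064)];fl=fl[np.hypot(*(fl[:,:2]-a).T)<.04]
print("flange circ",cv2.minEnclosingCircle((fl[:,:2]*1000).astype(np.float32)))
overlay(c,T,r.x,"pics/w6s.png",(195,10,310,130),np.radians(67))
s=pickle.load(open("pics/side0.pkl","rb"))
overlay(s,None,np.array([.5615,.1651]),"pics/s0s.png",(335,285,405,350),np.radians(67))
E
```

```text
plate z 0.05148651394446291 flange 0.06145387732712149
[0.561  0.1671] 145 0.00019576085793579154
tip [0.5613 0.1658 0.1068] 359
flange circ ((556.73681640625, 166.61000061035156), 31.278135299682617)
```

View pics/w6s.png

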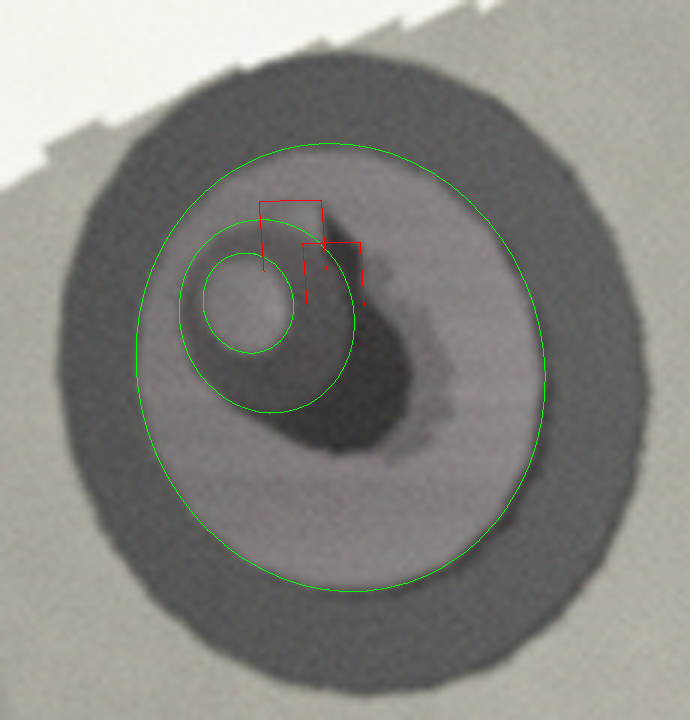

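View pics/s0s.png

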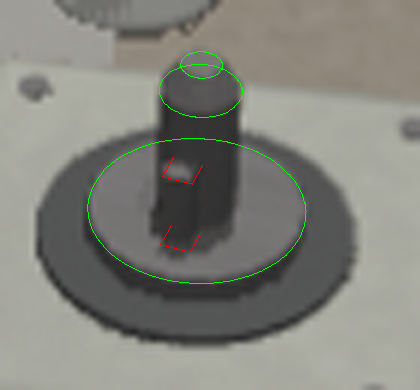

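```bash
python3 -m pendant '[[[-0.1,3.5,0],[0.3,-0.5,0],170],[[-0.1,4,-0.5],[0.3,-0.5,0],170],[[-0.1,3.8,-1.5],[0,0,0],170],[[-0.1,2,-1.5],[0,0,0],170],[[0,0,0],[0,0,0],170]]'; python3 - <<'E'
from go import *
import pickle
delta(*goal([.561,.1665,.13],65))
o=manip.get_obs();c=manip.camera("wrist");c["o"]=o;pickle.dump(c,open("pics/w7.pkl","wb"));cv2.imwrite("pics/w7.png",c["pixels"][:,:,::-1])
from rotfit import fit
print(fit(c))
print(rotor())
c=manip.camera("side");cv2.imwrite("pics/s7.png",cv2.resize(c["pixels"][170:390,250:500,::-1],None,fx=3,fy=2.7))
E
```

```text
clock: 8.8
position: [0.562, 0.1533, 0.1603]
ee_rot: [0.977, -0.211, 0.0, 0.004]
ft_force: [0.6, -0.9, -2.4]
grip_width: 0.508
t 8.8 pos [56.2  15.33 16.03] d cm [-0.11  1.47 -2.43] turn deg [ 0.1  -0.23 -0.97] 1.0057365155822764 F [ 0.59 -0.92 -2.43] w 0.508
(array([ 0.  ,  0.  ,  0.01,  0.  , -0.  , -0.01]), np.float64(0.00047517344214954935), 24040)
(array([0.56, 0.15, 0.16]), np.float64(65.87384524038795), array([0., 0., 1.]))
```

View pics/w7.png

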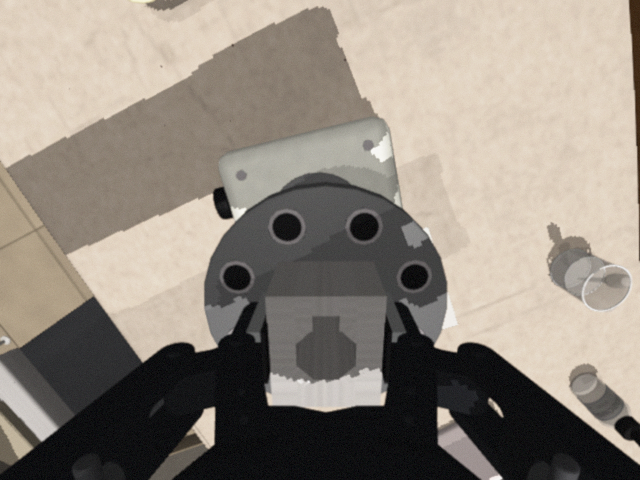

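View pics/s7.png

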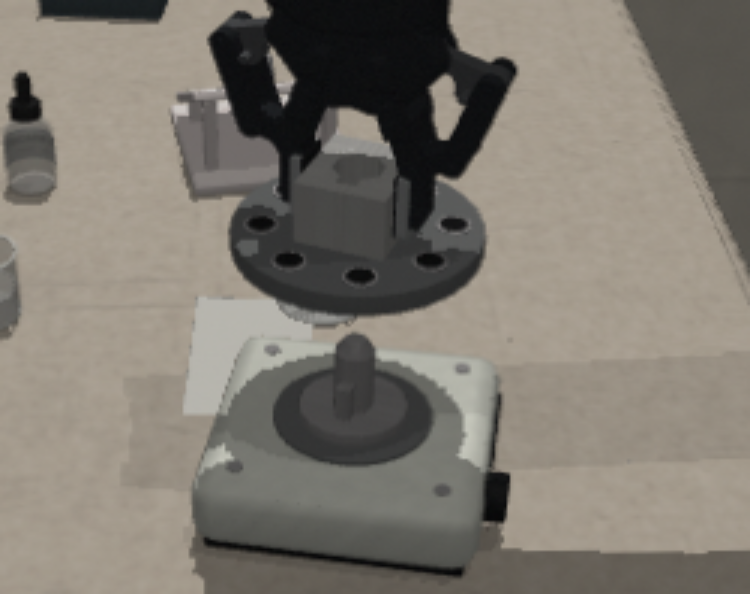

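```bash
python3 -m pendant '[[[-0.1,1.2,-1.2],[0.1,-0.2,-1],170],[[0,0.3,-0.6],[0,0,0],170],[[0,0,0],[0,0,0],170]]'; cat > chk.py <<'E'
from go import *
import pickle
from scipy.optimize import least_squares
exec("def sdf"+open("fit.py").read().split("def sdf")[1].split("def rot")[0])
def sidefit(name=None):
    a=[]
    pr,az,_=rotor()
    for cam in("side","top"):
        c=manip.camera(cam);S=cloud(c).reshape(-1,3)
        if name: cv2.imwrite(f"pics/{name}_{cam}.png",cv2.resize((c["pixels"][220:370,280:450] if cam=="side" else c["pixels"][200:330,170:310])[:,:,::-1],None,fx=4.5,fy=4))
        if cam=="top":continue
        P=S[(np.hypot(S[:,0]-pr[0],S[:,1]-pr[1])<.075)&(S[:,2]>pr[2]-.004)&(S[:,2]<pr[2]+.053)]
        P=P[~((P[:,2]>pr[2]+.018)&(np.hypot(P[:,0]-pr[0],P[:,1]-pr[1])>.033))]
        rr=lambda p:R.from_euler('z',az,degrees=True)*R.from_rotvec(p[3:])
        q=least_squares(lambda p:sdf(rr(p).inv().apply(P-p[:3])),[*pr,0,0,0],loss="soft_l1",f_scale=.001)
        np.set_printoptions(precision=4,suppress=True)
        print("side rotor",q.x[:3],"az",az+np.degrees(q.x[5]),"tilt",q.x[3:5],np.median(abs(q.fun)),len(P),"| robot says",pr,az)
        np.set_printoptions(precision=2,suppress=True)
E
python3 - <<'E'
from chk import *
delta(*goal([.561,.1665,.13],65)); sidefit("a"); print(rotor()[2])
E
```

```text
clock: 9.28
position: [0.5628, 0.1641, 0.1436]
ee_rot: [0.975, -0.224, 0.003, 0.002]
ft_force: [1.0, -0.3, -2.5]
grip_width: 0.51
t 9.28 pos [56.28 16.41 14.36] d cm [-0.19  0.39 -0.76] turn deg [-0.04  0.17  0.52] 0.5473328077333903 F [ 0.98 -0.29 -2.54] w 0.51
side rotor [0.5611 0.161  0.1372] az 64.5533698130509 tilt [-0.0048 -0.0033] 0.0006327915428435901 4049 | robot says [0.5629 0.1626 0.1376] 64.48277055412711
[-0. -0.  1.]
```

View pics/a_side.png

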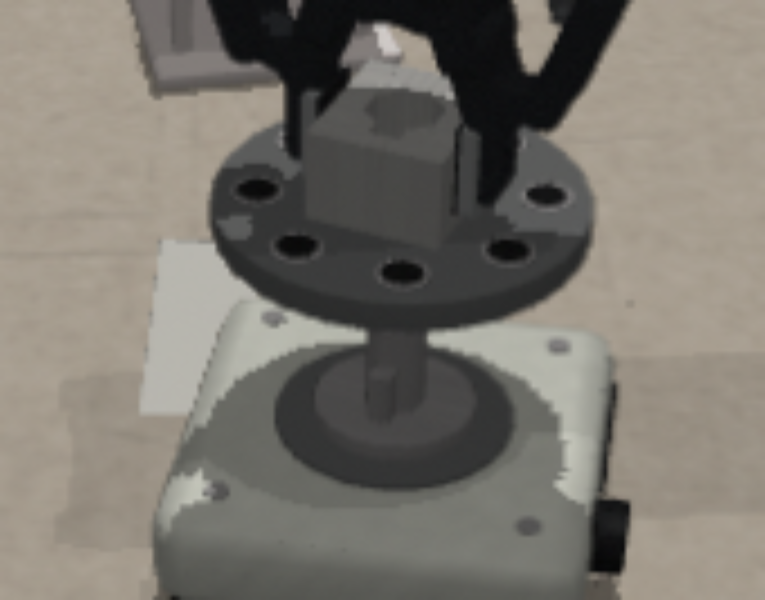

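```bash
python3 -m pendant '[[[-0.1,0.4,-1],[0,0,0],170],[[0,0,-1.2],[0,0,0],170],[[0,0,0],[0,0,0],170]]'; python3 - <<'E'
from chk import *
delta(*goal([.562,.1668,.10],65)); print(rotor(),manip.get_obs()["torque"])
E
```

```text
clock: 9.75
position: [0.5619, 0.1683, 0.1205]
ee_rot: [0.975, -0.224, 0.003, 0.001]
ft_force: [-0.1, -0.7, -1.6]
grip_width: 0.508
t 9.75 pos [56.19 16.83 12.05] d cm [ 0.    0.01 -1.45] turn deg [-0.07  0.2   0.51] 0.5572410778579964 F [-0.12 -0.7  -1.64] w 0.508
(array([0.56, 0.17, 0.11]), np.float64(64.48555098555158), array([-0., -0.,  1.])) [-0.01 -0.    0.01]
```

```bash
python3 -m pendant '[[[0,0,-0.7],[0,0,0],170],[[0,0,-0.7],[0,0,0],170],[[0,0,-0.5],[0,0,0],170],[[0,0,0],[0,0,0],170]]'; python3 - <<'E'
from chk import *
delta(*goal([.562,.1668,.082],65)); print(rotor(),manip.get_obs()["torque"])
E
```

```text
clock: 10.25
position: [0.562, 0.168, 0.1001]
ee_rot: [0.975, -0.224, 0.003, 0.002]
ft_force: [-0.1, 0.3, -2.5]
grip_width: 0.51
t 10.25 pos [56.2  16.8  10.01] d cm [-0.    0.03 -1.21] turn deg [-0.05  0.2   0.53] 0.566033710814331 F [-0.08  0.25 -2.54] w 0.51
(array([0.56, 0.17, 0.09]), np.float64(64.47388755732642), array([-0., -0.,  1.])) [0.03 0.02 0.01]
```

```bash
python3 -m pendant '[[[0,0,-0.5],[0,0,0],170],[[0,0,-0.5],[0,0,0],170],[[0,0,-0.4],[0,0,0],170],[[0,0,0],[0,0,0],170]]'; python3 - <<'E'
from chk import *
delta(*goal([.562,.1668,.060],65)); print(manip.get_obs()["torque"]);sidefit("b")
E
```

```text
clock: 10.75
position: [0.5621, 0.1681, 0.0853]
ee_rot: [0.975, -0.224, 0.004, 0.001]
ft_force: [-0.2, -1.0, -2.8]
grip_width: 0.512
t 10.75 pos [56.21 16.81  8.53] d cm [-0.02  0.02 -1.94] turn deg [-0.06  0.22  0.52] 0.5693591530714033 F [-0.21 -0.95 -2.77] w 0.512
[0.05 0.06 0.02]
side rotor [0.5603 0.1649 0.079 ] az 65.00973388243801 tilt [ 0.0023 -0.0065] 0.0007582958993033071 3756 | robot says [0.5622 0.1666 0.0794] 64.47906394581054
```

View pics/b_side.png

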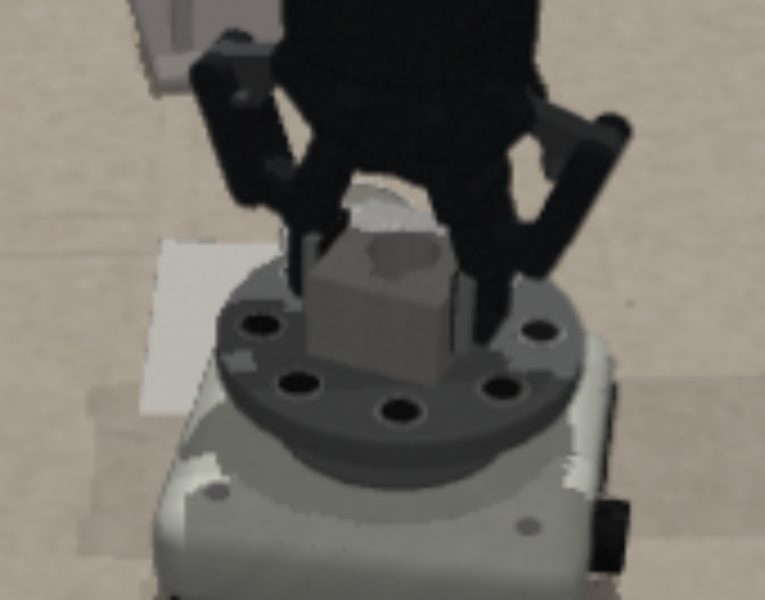

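```bash
python3 -m pendant '[[[0,0,-0.3],[0,0,0],170],[[0,0,-0.4],[0,0,0],170],[[0,0,-0.3],[0,0,0],170],[[0,0,0],[0,0,0],170]]'; python3 - <<'E'
from chk import *
delta(*goal([.562,.1668,.060],65)); print(manip.get_obs()["torque"])
E
```

```text
clock: 11.35
position: [0.5624, 0.1682, 0.0752]
ee_rot: [0.975, -0.224, 0.004, 0.001]
ft_force: [-0.8, -0.2, -2.2]
grip_width: 0.507
t 11.35 pos [56.24 16.82  7.52] d cm [-0.05  0.01 -0.92] turn deg [-0.08  0.27  0.52] 0.5900354269716265 F [-0.82 -0.24 -2.24] w 0.507
[ 0.03 -0.04 -0.  ]
```

```bash
python3 -m pendant '[[[0,0,-0.3],[0,0,0],170],[[0,0,-0.3],[0,0,0],170],[[0,0,0],[0,0,0],170]]'; python3 - <<'E'
from chk import *
delta(*goal([.562,.1668,.060],65)); print(manip.get_obs()["torque"]);sidefit()
E
```

```text
clock: 11.72
position: [0.5625, 0.1682, 0.0688]
ee_rot: [0.975, -0.224, 0.004, 0.001]
ft_force: [0.3, -0.3, -2.3]
grip_width: 0.508
t 11.72 pos [56.25 16.82  6.88] d cm [-0.06  0.01 -0.28] turn deg [-0.08  0.27  0.52] 0.589077768437755 F [ 0.31 -0.29 -2.33] w 0.508
[-0.   -0.04 -0.03]
side rotor [0.5607 0.1649 0.0625] az 65.23927759692111 tilt [ 0.0061 -0.0092] 0.0007290776816466574 3711 | robot says [0.5626 0.1667 0.0628] 64.48197588927613
```

```bash
python3 -m pendant '[[[0,0,0],[0,0,0],112],[[0,0,0],[0,0,0],112],[[0,0,0],[0,0,0],105],[[0,0,0],[0,0,0],100]]'; python3 - <<'E'
from chk import *
delta(*goal([.562,.1668,.060],65)); print(manip.get_obs()["torque"]);sidefit("c")
E
```

```text
clock: 12.32
position: [0.5636, 0.1684, 0.0701]
ee_rot: [0.975, -0.224, 0.005, 0.0]
ft_force: [-0.9, 0.3, -0.1]
grip_width: 0.604
t 12.32 pos [56.36 16.84  7.01] d cm [-0.17 -0.01 -0.41] turn deg [-0.14  0.4   0.52] 0.6735575671054479 F [-0.92  0.3  -0.13] w 0.604
[-0.01  0.    0.01]
side rotor [0.5615 0.1648 0.0607] az 64.94269907263862 tilt [ 0.0132 -0.0076] 0.000725131345843252 3728 | robot says [0.5637 0.1669 0.0641] 64.47599326163602
```

View pics/c_side.png

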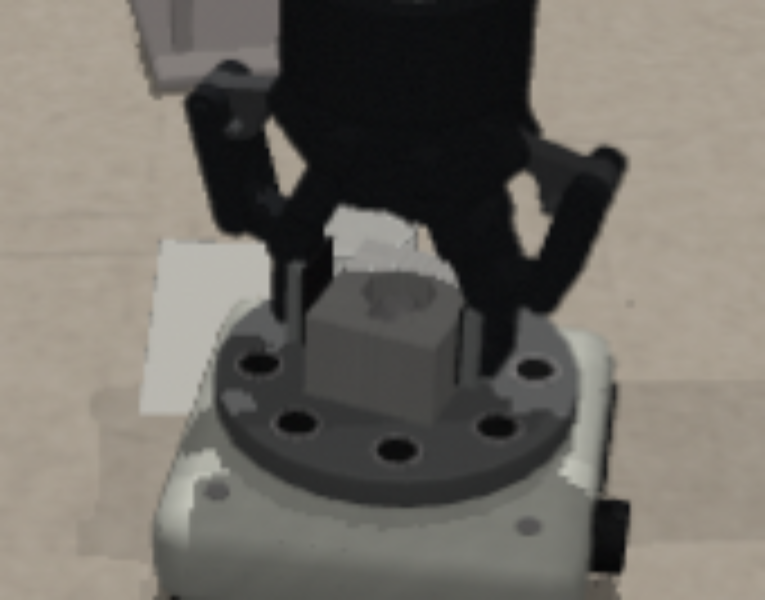

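```bash
python3 -m pendant '[[[0,0,0],[0,0,0],50],[[0,0,0],[0,0,0],30],[[0,0,1],[0,0,0],30],[[0,0,2],[0,0,0],30],[[0,0,3],[0,0,0],30],[[0,0,4],[0,0,0],30],[[0,0,4],[0,0,0],30],[[0,-3,2],[0,0,0],30],[[0,-5,0],[0,0,0],30],[[0,0,0],[0,0,0],30],[[0,0,0],[0,0,0],30]]'; python3 - <<'E'
from chk import *
delta(*goal([.562,.1668,.060],65))
o=manip.get_obs();cw=manip.camera("wrist");cw["o"]=o;cv2.imwrite("pics/w9.png",cw["pixels"][:,:,::-1])
def fitcloud(S,nm):
    P=S[(np.hypot(S[:,0]-.562,S[:,1]-.166)<.066)&(S[:,2]>.0565)&(S[:,2]<.115)]
    rr=lambda p:R.from_euler('z',65,degrees=True)*R.from_rotvec(p[3:])
    q=least_squares(lambda p:sdf(rr(p).inv().apply(P-p[:3])),[.562,.166,.0605,0,0,0],loss="soft_l1",f_scale=.001)
    np.set_printoptions(precision=4,suppress=True);print(nm,q.x,np.median(abs(q.fun)),len(P))
fitcloud(cloud(cw,wT(o,cw)).reshape(-1,3),"wrist")
for n in("side","top"):
    c=manip.camera(n);fitcloud(cloud(c).reshape(-1,3),n)
    cv2.imwrite(f"pics/{n}9.png",c["pixels"][:,:,::-1])
E
```

```text
clock: 13.8
position: [0.5645, 0.0849, 0.2462]
ee_rot: [0.974, -0.225, 0.008, -0.002]
ft_force: [-0.2, 1.5, -1.5]
grip_width: 0.879
t 13.8 pos [56.45  8.49 24.62] d cm [ -0.26   8.34 -18.02] turn deg [-0.34  0.82  0.63] 1.0857305946976419 F [-0.21  1.52 -1.54] w 0.879
wrist [ 0.5602  0.165   0.0616  0.0003 -0.0002 -0.0026] 0.0005791846061942831 13148
side [ 0.561   0.1649  0.0608  0.0081 -0.0049 -0.0122] 0.0006711312194699406 4029
top [0.562  0.166  0.0605 0.     0.     0.    ] nan 0
  return _methods._mean(a, axis=axis, dtype=dtype,
  ret = ret.dtype.type(ret / rcount)
```

View pics/w9.png

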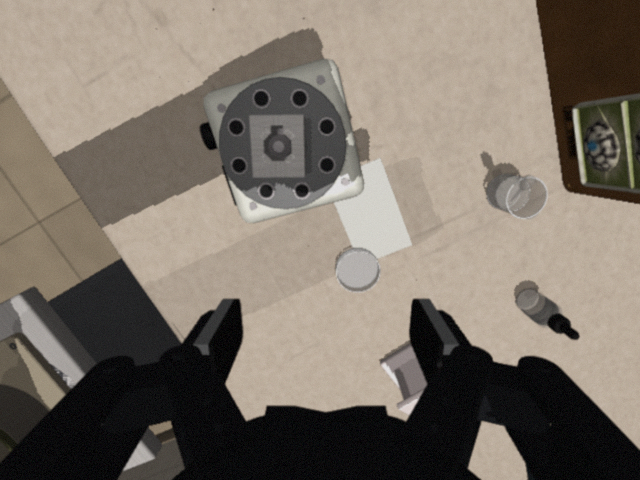

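View pics/side9.png

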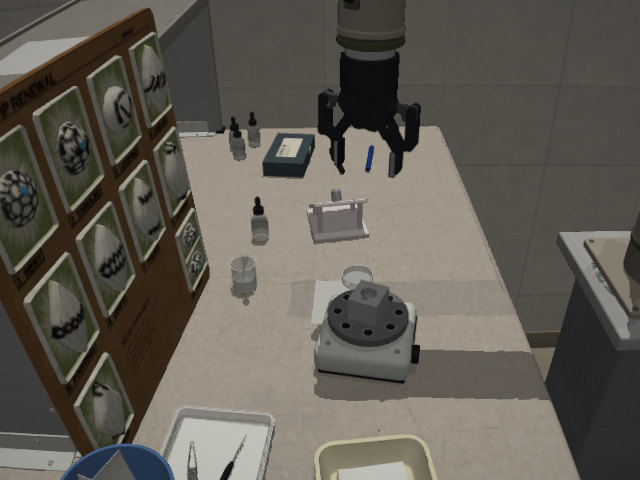

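The wrist picture shows the rotor seated on the drive at about (278,143), with the shaft filling the bore. The side picture shows it level at about (368,315), the gripper clear and the beaker, bottle and dish in place.

```bash
python3 -c "
from workcell import manip
o=manip.get_obs();print(o['clock'],abs(o['joint_velocities']).max());print(manip.hand_in())"
```

```text
13.95 0.009409973950076499
the job is handed in; nothing more can be done
None
```

The rotor is home on the drive shaft with its keyway over the key, released, and the job was handed in at about 14 s. I read the key's direction from the side camera (about 65° from world x). The rotor was turned to that on the way, so it dropped straight over the key with no searching on the shaft.

**Checks that passed**
- **Height:** the wrist camera puts the underside 0.2 mm from where it measured the flange, and the side camera 0.4 mm.
- **Level and centring:** tilt is under 0.01 rad, and the rotor is within about 0.5 mm of the shaft axis by the side camera and about 2 mm by the wrist camera.
- **Surroundings:** the gripper is well clear and at rest. The beaker, bottle and dish look unmoved in the final pictures; I did not measure them.

**What failed or disagreed**
- **First grip:** it closed on air just above the hub. The fingertips measured about 30 mm farther back along the tool than the stated 17 mm ahead of the TCP. I corrected for this and regripped.
- **Camera offset:** the side camera and the robot's own pose differed by about 2 mm, which is within the stated calibration.
- **Top camera:** my last top-camera check found no usable points, probably because the arm blocked the view, so it confirmed nothing.

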